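Clamp two sanding rods for gluing

ROBOT

A 7-joint arm with a two-finger parallel gripper is mounted at the origin on the work surface. World frame = base frame: x ahead of the robot, y to its left, z up, the work surface at z = 0. Lengths are in m, angles in rad, forces in N, time in s.
With the tool pointing down it reaches from about 0.375 to 0.925 m from the base axis. Payload 3.1 kg.
Tool frame: the origin (TCP) lies between the finger pads; the fingertips stand 19 mm ahead of it and the grasp point (between the pads) is the TCP; z points along the fingers, y is the direction in which the jaws open and shut (so a half turn about z gives the same grasp; the last joint's range is limited). The gripper opens to 85 mm and grips with 20 to 120 N. Pads are 22 mm wide; open, the fingers measure 114 mm over their backs; the gripper's body (76 mm by 85 mm) begins 54 mm behind the grasp point. The pads swing forward as they close: fully open they stand 13 mm farther back than shut.
Start: joints at [1.069, 0.383, 0.044, 1.598, -0.018, 1.161, -0.05], TCP at [0.255, -0.598, 0.25] pointing down, gripper open.
Joint ranges: [-2.61, 2.61], [-0.41, 2.15], [-1.48, 1.57], [0, 2.5], [-1.57, 4.71], [0.05, 1.97], [-2.85, 2.85]. Speed limits (rad/s): [2.79, 2.79, 3.14, 3.14, 3.14, 3.14, 3.14].

INTERFACE

Orientations are given as a unit quaternion [x, y, z, w].
In Python, from bench import move_ptp, movel, move_j, move_gripper, pause, inverse_kinematics, read_camera, camera_params, MotionError, sign_off, look_for, tip_of, read_time_s, read_qpos, read_joint_vel, read_effort, read_eef_pos, read_tcp_rot, read_ft_force, read_ft_torque, read_finger_gap gives the robot as it stands. Calls block until the motion is done:
- move_ptp(position, orientation): joint-space move of the TCP to a pose.
- movel(position, orientation=None, speed=0.15): straight line of the TCP; orientation=None keeps the orientation; speed is the mean speed in m/s.
- move_j(angles): joint-space move.
- move_gripper(opening, effort=None): finger opening in m; effort is the grip in N (None keeps the last); returns when the fingers have stopped.
- pause(seconds).
- inverse_kinematics(position, orientation): joint angles nearest the present ones, or None.
- read_camera(name): name is "scene" or "top" or "wrist"; returns the picture (384x512x3 uint8, red, green, blue); there is no depth.
- camera_params(name): a dict with "K" (3x3 intrinsics, pixels), "camera_from_world" (4x4, takes a point from world to camera coordinates). Camera axes: x right, y down, z forward; pixel columns grow to the right and rows downward; lengths in m; the calibration is good to about 2 mm. A picture is of the moment at which its call begins: read the wrist's pose just before it. camera_params takes no time and is no camera call; for the wrist camera it gives the pose at the moment of the call.
A pose or a line that the arm cannot do raises MotionError and nothing moves.
- sign_off(): hands the job in, once; it reports no verdict.
Trained networks look in the newest picture that a camera, given by its name, has taken for a name from the list of things; names that differ only in an ending like _2 or _b are one class to them, and where a whole thing is asked for, a point or a joint stands for the part that bears it (a point fixed in the world has none). Each returns a list of dicts, best first, with "confidence" (0 to 1); they miss things now and then, are a little off and sometimes report something else, mostly with a low value. They report only what shows in the picture. A call takes as long as a camera call. They do not tell look-alikes from the thing itself.
- look_for(camera, name): "at" ([column, row] in pixels, amid what is visible of it).
- tip_of(camera, name): "at" ([column, row] in pixels: a listed point, or the origin of a listed thing).
Readings, each from a call of its own:
- read_time_s(): time.
- read_qpos(): joint angles.
- read_joint_vel(): joint speeds.
- read_effort(): joint torques, N m.
- read_eef_pos(): TCP position.
- read_tcp_rot(): TCP orientation.
- read_ft_force(): force on the tool from outside, world axes, zero at the start.
- read_ft_torque(): the same for the moment, N m.
- read_finger_gap(): finger opening in m.
Only numpy, scipy, OpenCV 4.12 (cv2) and the standard library are available. Lean on these libraries where they do the work, as an engineer would, in place of code of your own. Each camera call takes 0.05 s, during which the arm holds its last target. There are 200 camera calls.

TASK

Two wooden rods freshly wrapped in brown sanding paper (cream tape band) stand in the plywood stand: drop each one end-down into its own pocket of the leaning glue clamp, band end up, right down to the pocket floor. Then turn the clamp's red knob clockwise as far as it goes, so that the jaw bar closes on both rods. Leave the bare rod in the stand, and everything else on the bench, where it is.

Things in the scene. Friction and masses are not known exactly. Their poses are not given: they have to be found in the camera images.
- rod_a: wrapped sanding rod, round, 26 mm diameter, 170 mm long, about 70 g; brown paper, cream band 90 to 116 mm from its foot, pale wood top; origin at the centre of its foot, z along the rod to its top. Stands upright in a hole of the stand.
- rod_b: second wrapped sanding rod, identical to rod_a (either may go into either pocket)
- rod_bare: bare pale wooden rod of the same size, standing in the same stand: leave it there
- stand: fixed plywood block 75 (x) x 230 (y) x 70 (z) mm, origin at the centre of its underside; three upright holes of 30 mm diameter, 60 mm deep, in a row along its y at -75, 0 and 75 mm; the three rods stand in these, in any order, 110 mm sticking out
- clamp_head: pale wooden head of the fixed glue clamp, 90 (x) x 280 (y) x 75 (z) mm, leaning 30 degrees: its z axis (the pockets' axis, upwards) leans to the clamp's front, roughly towards the robot; origin at the centre of its underside. In its top face, at x = 0: two square pockets 32 x 32 mm, 60 mm deep, at y = 95 and 15 mm, and the red knob at y = -90 mm
- pocket0_floor (a point): centre of the floor of pocket 0 (head frame: x 0, y 95, z 15 mm); axes as clamp_head; the mouth is 60 mm up its z
- pocket1_floor (a point): centre of the floor of pocket 1 (head frame: x 0, y 15, z 15 mm); axes as clamp_head; the mouth is 60 mm up its z
- knob_grip (a point): grip point on the red clamp knob's axis, 37 mm above the head's top face; grip bar 53 mm long, 14 mm wide, its top 44 mm and its lower end 12 mm above that face, on a round 56 mm disc; its z axis is the knob's axis, away from the head's top face (leaning like the head), its x axis runs along the knob's grip bar and turns with it
- knob (a joint): angle of the clamp knob in rad: near 0 open, grows as it is turned clockwise (seen from above the knob), stop at 1.3 = clamped; stays where it is left. It drives the jaw bar.
- jaw (a joint): travel of the aluminium jaw bar (20 x 190 x 18 mm, lying on the head's top face on the far, +x, side of the pockets) towards the rods in m, driven by the knob: 0 open, 0.009 closed, its face then 11 mm from the pockets' centre line on the head's +x side
- tape: roll of cream tape lying flat, 100 mm diameter, 24 mm high; bystander
- brush: brush with a yellow handle, lying, 190 mm; bystander
- screwdriver: red screwdriver, lying, 200 mm; bystander
- carton: small white and blue carton, 75 x 110 x 75 mm; bystander
- can: can with an orange band, 80 mm diameter, 110 mm high; bystander
Things that resemble listed ones, but are neither listed nor needed, are in the scene too. What is shaped like the rod_bare but blue or turquoise is not meant.

How it is judged:
By the outcome, as a careful person would: the job done as asked, in the order asked, and still so for the second after the job is handed in, with the robot touching nothing.
It also fails if it takes over 72 s, if anything falls off the work surface, if the arm or the gripper's body presses on something with over 40 N, if the wrist force passes 120 N, or if a joint passes its speed limit or range.

## Working session

There is one attempt and no reset: what is moved stays moved. The work goes in short steps, each a Python script; the robot and the scene stay as the last script left them, time stands still between calls to the robot, and variables do not carry over. Pictures are saved under pics/ and viewed, about 8 in all and at most 12, crops included, and the job is handed in when it is done.

```bash
mkdir -p pics; ls
python3 - <<'E'
from bench import *
import cv2,numpy as np
for c in ["scene","top"]:
    im=read_camera(c); cv2.imwrite(f"pics/{c}0.png",cv2.resize(im[:,:,::-1],(768,576)))
    for n in ["rod_a","rod_bare","stand","clamp_head","pocket0_floor","pocket1_floor","knob_grip"]:
        print(c,n,[(np.round(d["at"]).tolist(),round(d["confidence"],2)) for d in tip_of(c,n)][:5])
    p=camera_params(c); print(np.round(p["K"],1).tolist(),np.round(p["camera_from_world"],3).tolist())
print(read_time_s(),read_tcp_rot())
E
```

```text
pics
scene rod_a [([238.0, 163.0], 0.65)]
scene rod_bare [([342.0, 250.0], 0.94), ([282.0, 300.0], 0.93)]
scene stand [([309.0, 272.0], 0.87)]
scene clamp_head [([192.0, 194.0], 0.71)]
scene pocket0_floor [([217.0, 203.0], 0.82)]
scene pocket1_floor [([172.0, 281.0], 0.43)]
scene knob_grip []
[[438.7, 0.0, 249.8], [0.0, 438.7, 191.6], [0.0, 0.0, 1.0]] [[-0.616, 0.788, 0.018, 0.346], [0.504, 0.411, -0.759, -0.17], [-0.606, -0.458, -0.65, 1.461], [0.0, 0.0, 0.0, 1.0]]
top rod_a [([138.0, 208.0], 0.81), ([198.0, 190.0], 0.57)]
top rod_bare [([170.0, 155.0], 0.86), ([168.0, 197.0], 0.79), ([155.0, 242.0], 0.66), ([137.0, 208.0], 0.21)]
top stand [([170.0, 200.0], 0.69)]
top clamp_head [([324.0, 200.0], 0.72)]
top pocket0_floor [([283.0, 199.0], 0.63)]
top pocket1_floor [([313.0, 197.0], 0.7)]
top knob_grip [([370.0, 218.0], 0.96)]
[[442.0, 0.0, 250.4], [0.0, 442.0, 188.7], [0.0, 0.0, 1.0]] [[-0.016, -1.0, -0.014, -0.017], [-0.993, 0.018, -0.116, 0.581], [0.117, 0.012, -0.993, 1.062], [0.0, 0.0, 0.0, 1.0]]
0.8 [ 9.79684982e-01  2.00542605e-01 -1.22393417e-05  1.45919485e-07]
```

View pics/scene0.png

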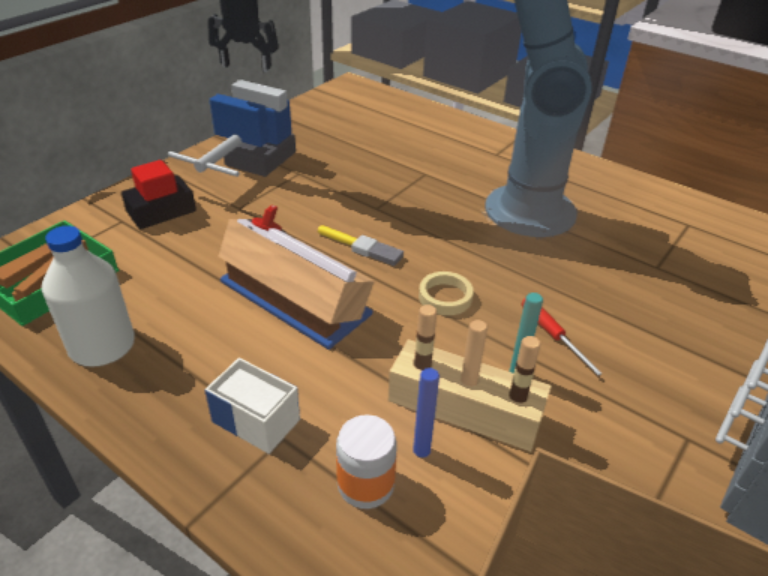

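View pics/top0.png

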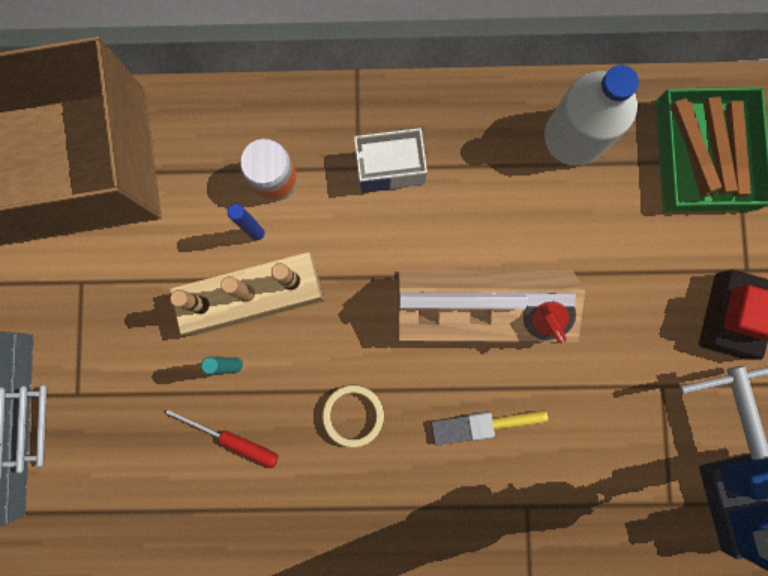

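Scene: the wrapped rods (band) are in the two end holes of the stand and the bare one is in the middle. In the top view (768 px wide) the rod tops are at about (183,299) wrapped, (232,287) bare and (284,272) wrapped. The turquoise (222,365) and blue (240,215) sticks are decoys outside the stand. The clamp has its pockets at (428,317) and (481,317) and its knob at (550,320).

```bash
cat > h.py <<'E'
from bench import *
import numpy as np, cv2
from scipy.spatial.transform import Rotation as R
from scipy.optimize import least_squares
def ray(p,uv):
    T=p["camera_from_world"]; T=np.array(T); Rm=T[:3,:3]; c=-Rm.T@T[:3,3]
    d=Rm.T@np.linalg.inv(p["K"])@np.array([uv[0],uv[1],1.]); return c,d/np.linalg.norm(d)
def atz(p,uv,z):
    c,d=ray(p,uv); return c+d*(z-c[2])/d[2]
def tri(obs):
    A=np.zeros((3,3));b=np.zeros(3)
    for p,uv in obs:
        c,d=ray(p,uv);M=np.eye(3)-np.outer(d,d);A+=M;b+=M@c
    return np.linalg.solve(A,b)
def proj(p,X):
    T=np.array(p["camera_from_world"]);q=(T[:3,:3]@np.atleast_2d(X).T).T+T[:3,3];q=q@np.array(p["K"]).T
    return q[:,:2]/q[:,2:]
def quat(x,y,z): return R.from_matrix(np.c_[x,y,z]).as_quat()
E
python3 - <<'E'
from h import *
t=camera_params("top");s=camera_params("scene");w=camera_params("wrist")
for uv in [(183,299),(232,287),(284,272)]: print("top",atz(t,np.array(uv)/1.5,.18).round(4))
for uv in [(428,312),(477,327),(530,344)]: print("scene",atz(s,np.array(uv)/1.5,.18).round(4))
print("knob",tri([(t,np.array([549,320])/1.5),(s,np.array([268,215])/1.5)]))
# jaw bar ends top: right end etc
print("near top corner left", tri([(t,np.array([399,340])/1.5),(s,np.array([366,293])/1.5)]))
print("pocketmouth near knob?",[atz(t,np.array(u)/1.5,.12).round(4) for u in [(428,317),(481,317)]])
Tw=np.eye(4);Tw[:3,:3]=R.from_quat(read_tcp_rot()).as_matrix();Tw[:3,3]=read_eef_pos()
print((np.array(w["camera_from_world"])@Tw).round(4),np.round(w["K"],1).tolist())
im=read_camera("top");cv2.imwrite("pics/top_crop.png",cv2.resize(im[165:245,105:395,::-1],None,fx=2.75,fy=2.75,interpolation=cv2.INTER_CUBIC))
E
```

```text
top [0.5455 0.2477 0.18  ]
top [0.5615 0.1775 0.18  ]
top [0.5819 0.1028 0.18  ]
scene [0.5868 0.1116 0.18  ]
scene [0.5691 0.182  0.18  ]
scene [0.5522 0.2554 0.18  ]
knob [ 0.51053272 -0.2866811   0.13267329]
near top corner left [ 0.48974205 -0.06855379  0.05062835]
pocketmouth near knob? [array([ 0.5175, -0.1061,  0.12  ]), array([ 0.5161, -0.186 ,  0.12  ])]
[[-1.200e-03  1.000e+00  1.500e-03 -5.000e-04]
 [-9.565e-01 -7.000e-04 -2.919e-01  3.510e-02]
 [-2.919e-01 -1.800e-03  9.565e-01  1.403e-01]
 [ 0.000e+00  0.000e+00  0.000e+00  1.000e+00]] [[328.0, 0.0, 252.4], [0.0, 328.0, 189.1], [0.0, 0.0, 1.0]]
```

```bash
cat >> h.py <<'E'
def snap(tag):
    p=camera_params("wrist"); im=read_camera("wrist"); np.savez(f"pics/{tag}.npz",im=im,K=p["K"],T=p["camera_from_world"])
    return p,im
def load(tag):
    d=np.load(f"pics/{tag}.npz"); return dict(K=d["K"],camera_from_world=d["T"]),d["im"]
E
python3 - <<'E'
from h import *
q0=np.array(read_qpos())
r=np.array([-.035,.145,0]);r/=np.linalg.norm(r); z=np.array([0,0,-1.])
C=np.array([.566,.18,.33])
for nm,x in [("x=row",r),("x=-row",-r),("y=row",None),("y=-row",0)]:
    if x is None: x=np.cross(r,z)
    elif np.ndim(x)==0: x=np.cross(-r,z)
    y=np.cross(z,x); j=inverse_kinematics(C,quat(x,y,z)); print(nm,None if j is None else np.round(j,2), x.round(2))
zc=np.array([-.5,0,.866]);yc=np.array([0,1.,0]);xc=np.cross(yc,zc)
M=np.array([.516,-.19,.12])
for nm,x in [("xc",xc),("-xc",-xc),("yc",yc),("-yc",-yc)]:
    for h in [.08,.16]:
        y=np.cross(-zc,x); j=inverse_kinematics(M+h*zc,quat(x,y,-zc)); print(nm,h,None if j is None else np.round(j,2))
E
```

```text
x=row [ 0.31  0.33 -0.85  1.61  0.25  1.32 -0.34] [-0.23  0.97  0.  ]
x=-row [ 0.55  0.49 -1.24  1.6   0.47  1.39  2.64] [ 0.23 -0.97 -0.  ]
y=row [ 0.39  0.36 -0.96  1.61  0.3   1.33  1.2 ] [-0.97 -0.23 -0.  ]
y=-row [ 0.33  0.33 -0.87  1.61  0.26  1.32 -1.91] [0.97 0.23 0.  ]
xc 0.08 [ 0.73  0.01 -0.31  2.3  -0.54  0.41 -0.7 ]
xc 0.16 [ 0.81 -0.19 -0.3   2.29 -0.52  0.62 -0.71]
-xc 0.08 [ 0.41 -0.01  0.01  2.31 -0.54  0.41  2.45]
-xc 0.16 [ 0.43 -0.2   0.03  2.31 -0.4   0.59  2.32]
yc 0.08 [ 0.71  0.01 -0.28  2.3  -0.54  0.41  0.88]
yc 0.16 [ 0.73 -0.19 -0.23  2.3  -0.5   0.61  0.84]
-yc 0.08 [ 0.59  0.   -0.17  2.3  -0.54  0.41 -2.27]
-yc 0.16 [ 0.71 -0.19 -0.22  2.3  -0.49  0.61 -2.31]
```

View pics/top_crop.png

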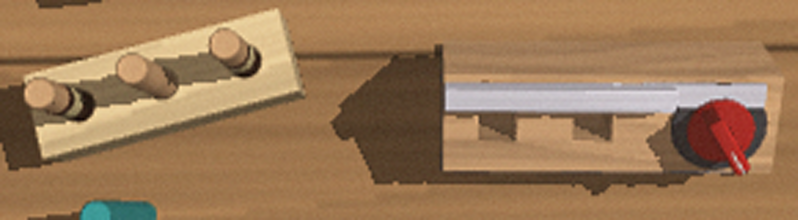

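Top crop: the wrapped rods (bands) are the left and right ones, the bare one is in the middle. The clamp knob bar runs from the disc centre at (722,133) towards the robot. Next are the wrist close-ups.

Run:
```python
from h import *
zc=np.array([-.5,0,.866]);yc=np.array([0,1.,0]);xc=np.cross(yc,zc)
M=np.array([.516,-.20,.12])
move_ptp(M+.17*zc,quat(yc,np.cross(-zc,yc),-zc))
p,im=snap("clamp")
for n in ["pocket0_floor","pocket1_floor","knob_grip","clamp_head"]: print(n,[(np.round(d["at"]).tolist(),round(d["confidence"],2)) for d in tip_of("wrist",n)][:3])
r=np.array([-.035,.145,0]);r/=np.linalg.norm(r); z=np.array([0,0,-1.])
move_ptp([.566,.18,.33],quat(r,np.cross(z,r),z)); move_gripper(.05)
p2,im2=snap("stand")
for n in ["rod_a","rod_bare","stand"]: print(n,[(np.round(d["at"]).tolist(),round(d["confidence"],2)) for d in tip_of("wrist",n)][:4])
for t,i in [("clamp",im),("stand",im2)]: cv2.imwrite(f"pics/w_{t}.png",cv2.resize(i[:,:,::-1],(768,576),interpolation=cv2.INTER_CUBIC))
print(read_time_s())
```

```text
pocket0_floor []
pocket1_floor [([245.0, 144.0], 0.58), ([244.0, 272.0], 0.49)]
knob_grip [([244.0, 272.0], 0.83)]
clamp_head [([247.0, 155.0], 0.68)]
rod_a []
rod_bare [([252.0, 147.0], 0.84), ([331.0, 167.0], 0.67), ([174.0, 104.0], 0.61), ([254.0, 197.0], 0.52)]
stand [([257.0, 145.0], 0.58)]
4.85
```

View pics/w_clamp.png

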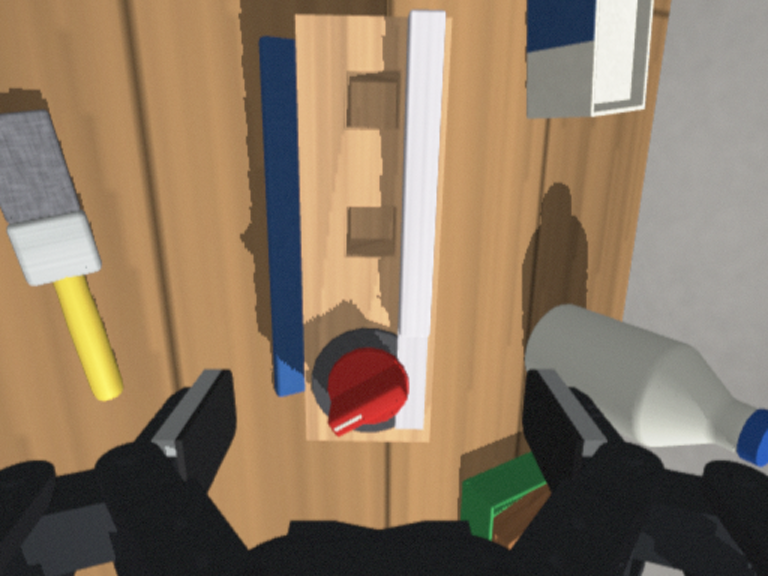

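View pics/w_stand.png

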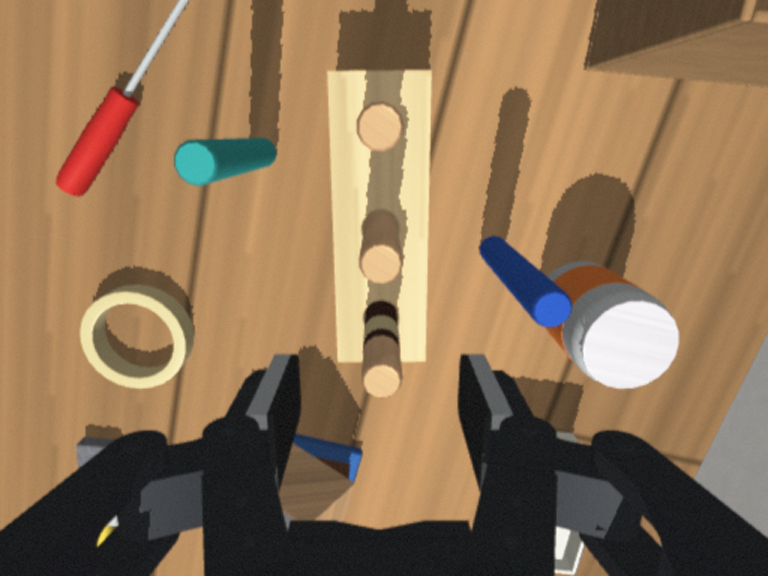

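Clamp view (768 px wide): pocket mouths span (347–400, 72–129) and (347–396, 207–256). Head corners are at (296,15), (306,439) and (430,442), and the bar's white-marked end is at about (338,424). Stand view: rod tops are at (379,126), (381,263) bare and (382,380); the middle one shows no paper.

Run:
```python
from h import *
w,_=load("clamp"); t=camera_params("top"); s=camera_params("scene")
k={"w":w,"t":t,"s":s}
F=[("w",(-45,140,75),(296,15)),("w",(-45,-140,75),(306,439)),("w",(45,-140,75),(430,442)),
("w",(-16,111,75),(347,72)),("w",(16,111,75),(400,72)),("w",(-16,79,75),(347,129)),("w",(16,79,75),(400,129)),
("w",(-16,31,75),(347,207)),("w",(16,31,75),(396,207)),("w",(-16,-1,75),(347,256)),("w",(16,-1,75),(396,256)),
("t",(-45,140,75),(399,340)),("s",(-45,140,75),(366,293)),
("t",(-16,111,75),((105+478/2.75)*1.5,(165+114/2.75)*1.5)),("t",(-16,-1,75),((105+612/2.75)*1.5,(165+140/2.75)*1.5))]
def pose(v):
    Rm=R.from_euler("z",v[3])*R.from_euler("y",-v[4]); return Rm.as_matrix(),v[:3]
def res(v,full=False):
    Rm,o=pose(v);e=[]
    for c,X,uv in F: e.append(proj(k[c],Rm@(np.array(X)/1000)+o)[0]-np.array(uv)/1.5)
    return np.ravel(e)
f=lambda v:np.r_[res(v),(v[4]-np.pi/6)*200]
o=least_squares(f,[.54,-.2,.05,0,np.pi/6],loss="soft_l1",x_scale=[.01]*3+[.1,.1])
print(o.x.round(4),np.degrees(o.x[3:]).round(2)); print(res(o.x).reshape(-1,2).round(1).tolist())
np.save("clamp.npy",o.x)
Rm,c=pose(o.x)
for X in [(0,95,75),(0,15,75),(0,-90,119),(0,-90,112)]: print(X,(Rm@(np.array(X)/1000)+c).round(4))
# bar end: intersect with plane z=119
for uv in [(338,424),(400,372)]:
    cc,d=ray(w,np.array(uv)/1.5); a=Rm.T@(cc-c);b=Rm.T@d; X=a+b*(.119-a[2])/b[2]; print("bar pt head frame",X.round(4),np.degrees(np.arctan2(X[1]+.09,X[0])))
p,_=load("stand")
for uv in [(379,126),(381,263),(382,380)]: print(atz(p,np.array(uv)/1.5,.18).round(4))
```

```text
[ 0.5605 -0.2043  0.0351 -0.0257  0.524 ] [-1.47 30.02]
[[0.5, 0.7], [0.7, 0.2], [-0.5, -0.4], [-0.1, -0.4], [0.5, 0.4], [-0.1, -0.7], [-0.6, 0.0], [-0.2, -0.2], [0.5, 0.5], [-0.2, -0.2], [-0.4, 0.4], [-0.1, -1.1], [5.0, -7.1], [-0.2, 8.1], [-0.7, -0.9]]
(0, 95, 75) [ 0.5254 -0.1084  0.1   ]
(0, 15, 75) [ 0.5233 -0.1884  0.1   ]
(0, -90, 119) [ 0.4986 -0.2928  0.1381]
(0, -90, 112) [ 0.5021 -0.2929  0.1321]
bar pt head frame [-0.0185 -0.0991  0.119 ] -153.93621574819184
bar pt head frame [ 0.0192 -0.0625  0.119 ] 55.094721968957934
[0.548  0.2555 0.18  ]
[0.5666 0.1829 0.18  ]
[0.5847 0.1105 0.18  ]
```

The clamp fit is sub-pixel in the wrist view (lean 30.02°) and the rod spacing comes out at 74.9 mm, matching 75. Picking the near wrapped rod for pocket 1.

```bash
cat >> h.py <<'E'
v=np.load("clamp.npy"); CR=(R.from_euler("z",v[3])*R.from_euler("y",-v[4])).as_matrix(); CO=v[:3]
xc,yc,zc=CR.T
def H(x,y,z): return CR@(np.array([x,y,z])/1000)+CO
row=np.array([-.0367,.145,0]);row/=np.linalg.norm(row); dn=np.array([0,0,-1.])
QP=quat(row,np.cross(dn,row),dn); QC=quat(yc,np.cross(-zc,yc),-zc)
def pick(xy):
    move_ptp([*xy,.26],QP); move_gripper(.055); f0=np.array(read_ft_force()); movel([*xy,.15],speed=.15)
    move_gripper(.0,40); print("gap",read_finger_gap(),"F",(np.array(read_ft_force())-f0).round(1)); movel([*xy,.35],speed=.2)
def pre(y):
    move_ptp(H(0,y,75)+zc*.20,QC); movel(H(0,y,75)+zc*.148,speed=.15)
    print("gap",read_finger_gap(),"t",read_time_s())
def shot(tag,cam="wrist"):
    im=snap(tag)[1] if cam=="wrist" else read_camera(cam)
    cv2.imwrite(f"pics/{tag}.png",cv2.resize(im[:,:,::-1],(768,576),interpolation=cv2.INTER_CUBIC))
E
python3 - <<'E'
from h import *
pick((.5847,.1105)); pre(15); shot("pre1")
E
```

```text
gap 0.025135674677315173 F [-1.5 -0.6  4.6]
gap 0.024909055664543923 t 9.7667
```

View pics/pre1.png

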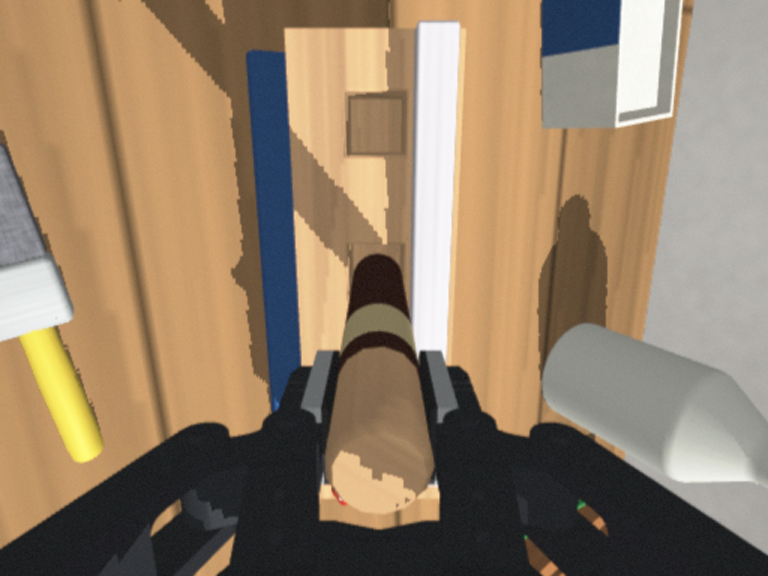

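The held rod's foot (377,256) is laterally centred on pocket 1, whose mouth spans 350–405 at row 243. Inserting.

```bash
cat >> h.py <<'E'
def insert(y):
    f0=np.array(read_ft_force()); F=lambda:CR.T@(np.array(read_ft_force())-f0)
    for d in [-6,-20,-40,-54,-57,-59,-60,-61,-62,-63]:
        movel(H(0,y,75)+zc*(.14+d/1000),speed=.06 if d>-50 else .03); f=F(); print(d,f.round(1))
        if f[2]>12 or np.linalg.norm(f)>25: break
    return d
def release():
    move_gripper(.055); p=np.array(read_eef_pos()); movel(p+zc*.13,speed=.2); print("t",read_time_s())
E
python3 - <<'E'
from h import *
insert(15); print(read_finger_gap())
E
```

```text
-6 [-0.5  0.4  0.3]
-20 [-1.3  0.4 -0.1]
-40 [ 0.1  0.3 -1. ]
-54 [-0.9 -0.3 -0.8]
-57 [ 0.2  1.5 -0.9]
-59 [-2.1  1.  22.6]
0.025132701136177438
```

Run:
```python
from h import *
release(); pick((.548,.2555)); pre(95); shot("pre0")
```

```text
t 13.3833
gap 0.024991105476115768 F [-0.9 -0.6  5.4]
gap 0.025173255803856424 t 19.6417
```

View pics/pre0.png

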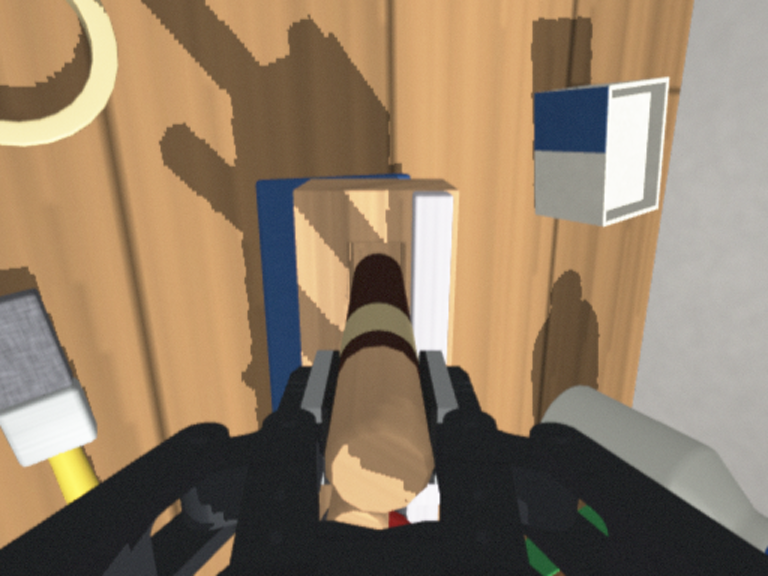

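The alignment at pocket 0 looks the same as at pocket 1. I'll insert, release, and view the knob and rods from above the clamp.

Run:
```python
from h import *
insert(95); release()
K=H(0,-90,112)
for y0 in (116,-64):
  for tot in (0,-40,-75,-80):
    a=np.radians(y0+tot); ty=np.cos(a)*xc+np.sin(a)*yc; j=inverse_kinematics(K+.004*zc,quat(np.cross(ty,-zc),ty,-zc)); print(y0,tot,None if j is None else np.round(j,2))
move_ptp(H(0,-50,75)+zc*.20,QC); shot("knob"); print(read_time_s())
for n in ["knob_grip"]: print(tip_of("wrist",n))
```

```text
-6 [ 1.3 -0.7 -1.6]
-20 [-0.7 -0.8 -1. ]
-40 [-0.1 -0.6 -1.9]
-54 [-0.4 -0.6 -0.6]
-57 [0.4 0.1 2. ]
-59 [-1.9  0.6 25. ]
t 23.2583
116 0 [ 1.67  0.56 -1.23  2.14  0.67  0.4   2.04]
116 -40 [ 0.21  0.25  0.43  2.2  -1.    0.46  2.77]
116 -75 [ 0.28  0.24  0.35  2.2  -0.97  0.44  2.13]
116 -80 [ 0.3   0.24  0.33  2.19 -0.96  0.44  2.04]
-64 0 [ 0.67  0.24 -0.08  2.18 -0.77  0.38  0.13]
-64 -40 [ 0.65  0.24 -0.05  2.18 -0.78  0.38 -0.56]
-64 -75 [ 0.72  0.24 -0.13  2.18 -0.74  0.37 -1.2 ]
-64 -80 [ 0.72  0.24 -0.12  2.18 -0.74  0.37 -1.29]
23.9417
[{'at': [252.4, 218.2], 'confidence': 0.78}]
```

View pics/knob.png

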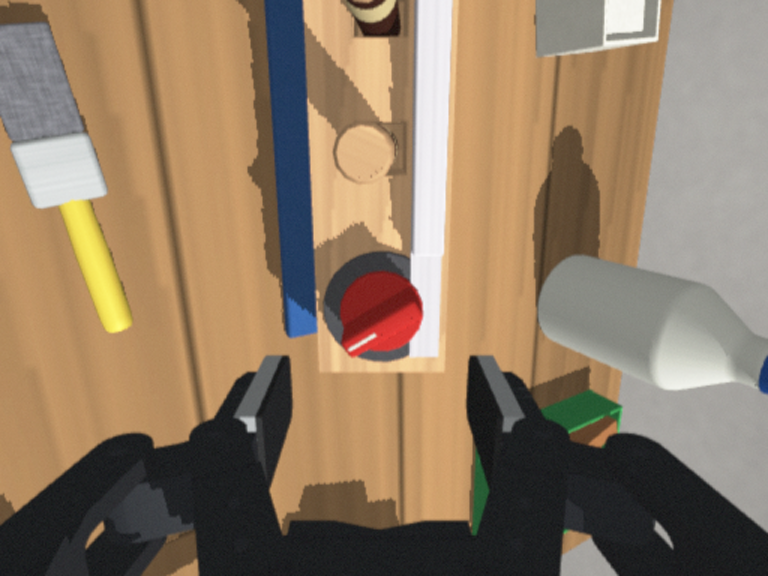

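The rods sit in their pockets, with the wrapped band end up. The knob's bar runs from its marked end at (347,351) to (415,302), with the white line from (349,350) to (376,334). Computing its angle.

Run:
```python
from h import *
p,_=load("knob")
def hf(uv,z):
    c,d=ray(p,np.array(uv)/1.5);a=CR.T@(c-CO);b=CR.T@d;return (a+b*(z-a[2])/b[2])*1000
print("axis px",proj(p,H(0,-90,119))*1.5)
for a,b in [((349,350),(376,334)),((347,351),(415,302)),((350,357),(421,312)),((343,345),(400,297))]:
    A,B=hf(a,.119),hf(b,.119); print(A.round(1),B.round(1),np.degrees(np.arctan2(*(B-A)[[1,0]])).round(1))
im=_[:,:,::-1][160:250,200:300]; cv2.imwrite("pics/kc.png",cv2.resize(im,None,fx=6,fy=6,interpolation=cv2.INTER_CUBIC))
```

```text
axis px [[381.95442289 330.38955955]]
[ -20.3 -103.   119. ] [ -3.6 -92.4 119. ] 32.5
[ -21.5 -103.6  119. ] [ 19.7 -71.8 119. ] 37.7
[ -19.8 -107.7  119. ] [ 23.5 -78.1 119. ] 34.4
[-23.9 -99.6 119. ] [ 10.8 -68.6 119. ] 41.8
```

View pics/kc.png

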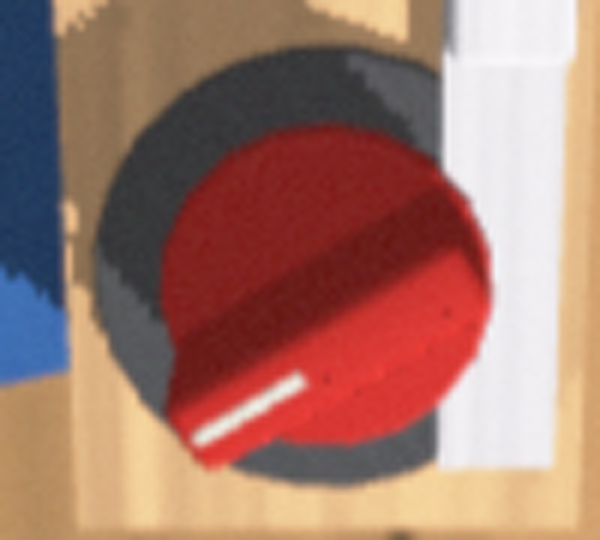

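From the enlarged crop: the bar's top edge runs from (168,405) to (455,250) and the mark is at ~30°. That puts the bar at about 31° in the head frame, and its centre agrees with the computed axis pixel. Gripping and turning clockwise.

```bash
cat >> h.py <<'E'
def qk(deg):
    a=np.radians(deg); ty=np.cos(a)*xc+np.sin(a)*yc; return quat(np.cross(ty,-zc),ty,-zc)
KP=H(0,-90,115)
E
python3 - <<'E'
from h import *
a0=-59
move_ptp(KP+.09*zc,qk(a0)); move_gripper(.045); movel(KP,speed=.12)
print("F",np.round(read_ft_force(),1))
move_gripper(0,60); print("gap",read_finger_gap(),"F",np.round(read_ft_force(),1),"t",read_time_s())
t0=CR.T@np.array(read_ft_torque())
for d in list(range(10,71,10))+[73,75,77,79,81]:
    move_ptp(KP,qk(a0-d)); T=CR.T@np.array(read_ft_torque()); print(d,(T-t0).round(2),np.linalg.norm(read_ft_force()).round(1),round(read_finger_gap(),4))
    if d>60 and abs((T-t0)[2])>1.5: break
print(read_time_s())
E
```

```text
F [-0.4 -0.2  0.5]
gap 0.012815227476451408 F [-4.5  2.5  4.3] t 26.2917
10 [0.14 0.03 0.01] 7.4 0.0127
20 [ 0.01 -0.02 -0.03] 7.7 0.0129
30 [ 0.05 -0.02 -0.03] 7.2 0.0128
40 [ 0.02  0.06 -0.  ] 8.9 0.0129
50 [ 0.08  0.03 -0.02] 6.3 0.0129
60 [ 0.05  0.05 -0.02] 8.0 0.013
70 [-0.03  0.14  1.1 ] 7.3 0.0127
73 [-0.2  -0.02  1.15] 7.2 0.013
75 [-0.24  0.05  1.79] 8.2 0.013
28.775
```

Run:
```python
from h import *
a0=-59
for d in [78,81,84]:
    move_ptp(KP,qk(a0-d)); T=CR.T@np.array(read_ft_torque()); print(d,T.round(2),np.linalg.norm(read_ft_force()).round(1),round(read_finger_gap(),4))
    if abs(T[2])>3.5: break
move_gripper(.045); movel(KP+.09*zc,speed=.2)
move_ptp(H(0,-20,75)+zc*.22,QC); shot("after"); print(read_time_s())
```

```text
78 [0.23 0.98 2.77] 9.9 0.0131
81 [0.12 1.08 3.88] 12.2 0.013
31.9583
```

View pics/after.png

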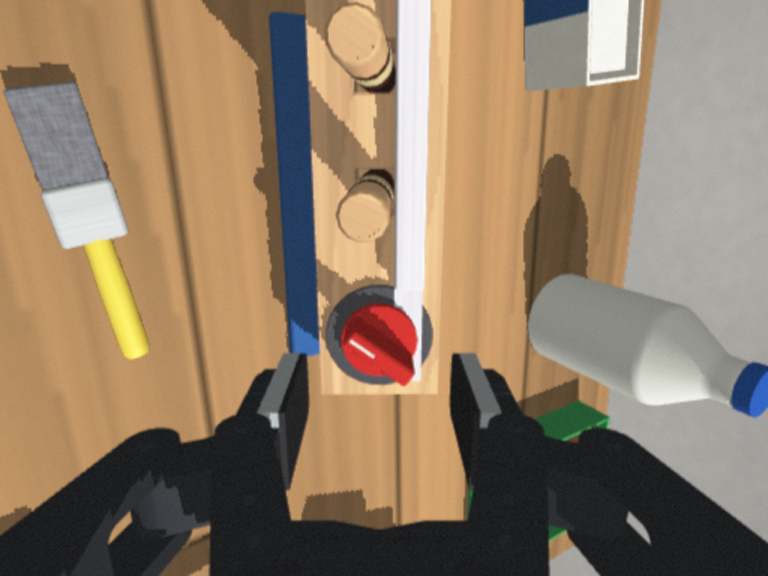

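Run:
```python
from h import *
p,im=load("after")
def hf(uv,z):
    c,d=ray(p,np.array(uv)/1.5);a=CR.T@(c-CO);b=CR.T@d;return (a+b*(z-a[2])/b[2])*1000
A,B=hf((349,342),.119),hf((373,358),.119);print(A,B,np.degrees(np.arctan2(*(B-A)[[1,0]])))
for uv in [(397,60),(397,150),(396,250)]: print("jaw edge z=93",hf(uv,.093).round(1))
# mark angle by segmentation in both pictures
for t in ["knob","after"]:
    p,im=load(t); u,v=proj(p,H(0,-90,119))[0]
    m=np.zeros(im.shape[:2],bool); ys,xs=np.mgrid[:384,:512]; near=np.hypot(xs-u,ys-v)<24
    I=im.astype(int); m=near&(I.min(2)>140)&(xs<u)
    pts=np.array([hf((x*1.5,y*1.5),.119)[:2] for y,x in zip(ys[m],xs[m])]); c=pts.mean(0); w,V=np.linalg.eigh(np.cov(pts.T)); d=V[:,1]
    print(t,m.sum(),c.round(1),np.degrees(np.arctan2(d[1],d[0]))%180, "from axis",np.degrees(np.arctan2(c[1]+90,c[0])))
im=im[:,:,::-1]; cv2.imwrite("pics/ac.png",np.hstack([cv2.resize(im[190:265,205:300],(570,450),interpolation=cv2.INTER_CUBIC)]))
```

```text
[-20.14000756 -77.15210441 119.        ] [ -4.38725199 -88.71033721 119.        ] -36.26852787112683
jaw edge z=93 [10.8 96.9 93. ]
jaw edge z=93 [11.3 44.2 93. ]
jaw edge z=93 [ 11.2 -21.1  93. ]
knob 74 [  -9.2 -102.5] 112.70057456706311 from axis -126.57115868351514
after 135 [  -9.7 -100.6] 100.61705933305066 from axis -132.49990989973244
```

View pics/ac.png

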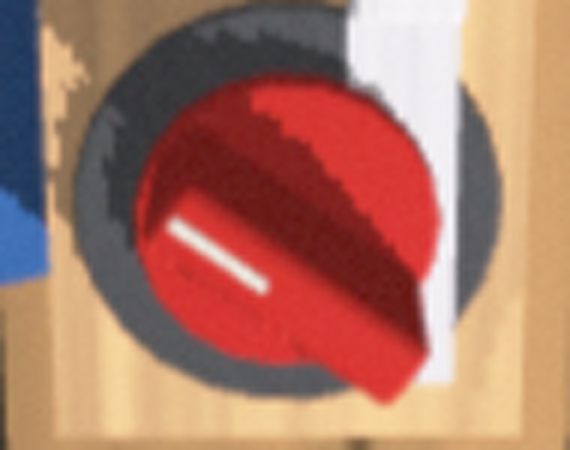

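The jaw face measures x = 11.1 mm (closed = 11). To be sure it's on the stop, I'll re-grip at the present angle, press clockwise again, and compare pictures from the identical pose.

Run:
```python
from h import *
a0=-59-66
move_ptp(KP+.09*zc,qk(a0)); move_gripper(.045); movel(KP,speed=.12); move_gripper(0,100)
print("gap",read_finger_gap(),"t",read_time_s())
for d in [2,4,6,8,10,12,14]:
    move_ptp(KP,qk(a0-d)); T=CR.T@np.array(read_ft_torque()); print(d,T.round(2),np.linalg.norm(read_ft_force()).round(1))
    if abs(T[2])>4.5: break
move_gripper(.045); movel(KP+.09*zc,speed=.2)
move_ptp(H(0,-20,75)+zc*.22,QC); shot("after2"); print(read_time_s())
p1,i1=load("after");p2,i2=load("after2")
print(np.abs(p1["camera_from_world"]-p2["camera_from_world"]).max())
g=lambda i:cv2.cvtColor(i,cv2.COLOR_RGB2GRAY).astype(np.float32)
d=np.abs(g(i1)-g(i2)); print("knob diff",d[190:265,205:300].mean(),"jaw",d[20:190,250:300].mean(),"ref",d[100:230,0:90].mean())
cv2.imwrite("pics/cmp.png",np.hstack([cv2.resize(i[185:265,205:300,::-1],(380,320),interpolation=cv2.INTER_CUBIC) for i in (i1,i2)]))
a=i2[:,:,::-1];b=cv2.resize(read_camera("scene")[120:250,130:390,::-1],(760,380),interpolation=cv2.INTER_CUBIC)
c=np.hstack([cv2.resize(i[185:265,205:300,::-1],(380,220),interpolation=cv2.INTER_CUBIC) for i in (i1,i2)])
cv2.imwrite("pics/final.png",np.vstack([b,c]))
```

```text
gap 0.012066570369054773 t 34.8917
2 [0.37 0.56 0.03] 6.3
4 [0.15 0.69 1.28] 6.8
6 [0.1  0.77 2.2 ] 7.6
8 [0.05 0.86 2.84] 8.9
10 [0.11 0.94 3.42] 10.8
12 [-1.42 -1.32  3.4 ] 7.4
14 [-0.45 -1.03  2.79] 4.9
39.3417
6.812298619301993e-05
knob diff 1.5855439 jaw 1.0235294 ref 1.231282
```

View pics/final.png

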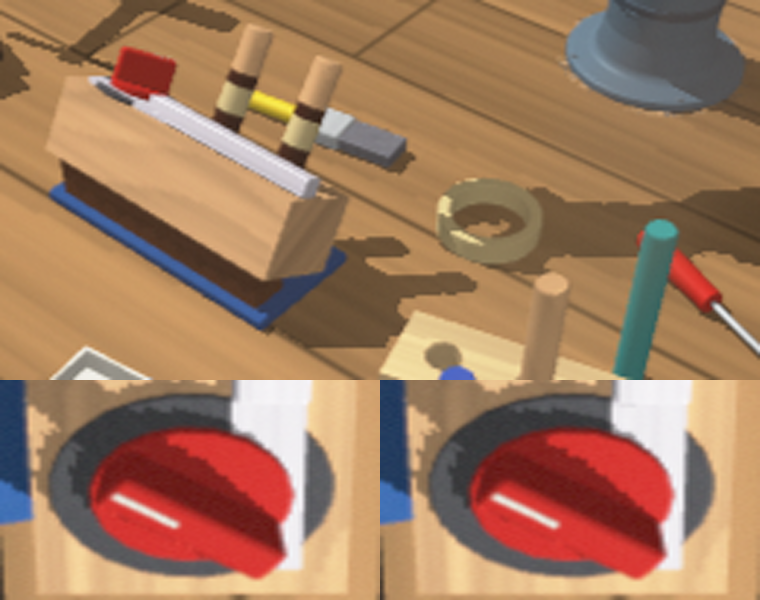

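The knob has not moved between the two presses (differences are at noise level), so it is on its stop. Both rods stand in the clamp with bands up, and the bare rod is still in the stand. Handing in.

Run:
```python
from bench import *
sign_off(); print(read_time_s())
```

```text
the job is handed in; nothing more can be done
the job is handed in; nothing more can be done
```

Both wrapped rods are in their own pockets of the clamp, band end up, and the knob is turned clockwise to its stop. I handed the job in at about 39 s of the 72 s allowed, with the gripper open and clear.

- **Rods:** each met the pocket floor at the expected depth, within about 1 mm, with 22 N and 25 N of contact force along the rod. The last pictures show both standing in the clamp with the jaw bar against them.
- **Knob and jaw:** the jaw face measured about 11.1 mm from the pockets' centre line, and 11 mm is closed. I pressed the knob clockwise a second time, up to 3.4 N m. It did not move: pictures from the same pose before and after differ only by noise.
- **Disagreement:** the knob turned only about 65–69° by sight, less than the full 74.5° from zero. I take this to mean it started slightly above 0. An automatic reading of the knob's white mark also failed, so I read its angle by eye instead.
- **Everything else:** the bare rod is still in the stand. I moved nothing else on purpose, and what the last pictures show looks undisturbed.

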